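# Snap the dust cap onto the valve block's nipple and hold it on its seal

### The job

Take the large black dust cap (the larger of the two black caps) out of the parts tray, set it upright over the big sprung nipple on the valve block and press it straight down until it clicks over the catches. Do not stop at the click: keep pressing so that the rubber sealing ring is squashed (a push of about 10 N), and finish like that, with the cap still gripped and pressed down. Leave the other loose parts where they lie.

Things in the scene. Friction and masses are not known exactly. Their poses are not given: they have to be found in the camera images.
- cap_mid (a point): Centre of the large black cap, loose, 0.06 to 0.11 kg, upright in one of the tray's compartments; z is its axis. 57 mm tall, rim 28.5 mm below this point. Lower 31 mm: round skirt 38 mm across, open below, 28 mm deep, bore 30 mm, at the rim an inner lip 4 mm high with a 22 mm hole. Upper 26 mm (2.5 to 28.5 mm above this point): round knurled grip 26 mm across; take it from above, any yaw
- nipple_base (a point): On the big nipple's axis at the level of the valve block's flat top; z up, x towards the block's other end with the small nipple. Block: bright metal, fixed, 150 x 110 mm, top 50 to 70 mm above the table (varies). The nipple is a steel stud 16 mm across, 29 mm high above this point
- nipple_top (a point): Top of the big nipple's tapered nose, 29 mm above nipple_base. Four spring catches round the stud slope outward from 4 mm below this point (18 mm across) to 11 mm below (27 mm across). The cap's lip pushed over them meets 8 to 20 N; at the click, its rim some 17 mm above the block's top, the push drops to nothing and the catches draw the cap down (up to 12 N) to about 11 mm, onto the ring
- seal (a joint): Black rubber sealing ring round the nipple's foot, 42 mm across, its top 10 mm above the block's top when free. Its value is how far it is squashed, in m, from 0 to 0.005 (fully squashed, solid); it is springy, 2.5 N per mm, and recovers when the push ends. With the cap's rim on it, the rim is 10 mm minus this value above the block's top
- tray: Plain steel parts tray, fixed, 260 x 260 mm, walls and cross dividers 35 mm high, floor 4 mm thick, with 2 x 2 compartments of about 123 mm; origin under its centre on the table, axes along its walls
- small_cap_mid (a point): Bystander: centre of the small black cap in another compartment, like the large one but only 25 mm across and 35 mm tall; does not fit, leave it
- bush_mid (a point): Bystander in the tray: centre of a brass bush, 48 mm across, 32 mm tall
- pad_mid (a point): Bystander in the tray: centre of an orange wear pad with two holes, 90 x 36 x 20 mm
- wrench_mid (a point): Bystander on the table: a 200 mm wrench, lying
- bearing_mid (a point): Bystander on the table: centre of a steel bearing ring, 72 mm across, 18 mm tall
- can_mid (a point): Bystander on the table: centre of a can, 66 mm across, 90 mm tall
- sleeve_mid (a point): Bystander on the table: centre of a dark steel stepped sleeve, 40 mm across, 45 mm tall
Not all that is in view belongs to the job. What is shaped like the part that bears cap_mid but green is not meant.

How it is judged:
By the outcome, as a careful person would: the job done as asked, in the order asked, and still so for the second after the job is handed in, while the arm keeps its last pose, push and grip.
It also fails if it takes over 51 s, if anything falls off the work surface, if the arm or the gripper's body presses on something with over 40 N, if the wrist force passes 120 N, or if a joint passes its speed limit or range.

### The arm

A 7-joint arm with a two-finger parallel gripper is mounted at the origin on the work surface. World frame = base frame: x ahead of the robot, y to its left, z up, the work surface at z = 0. Lengths are in m, angles in degrees, forces in N, time in s.
With the tool pointing down it reaches from about 0.425 to 0.875 m from the base axis. Payload 8.4 kg.
Tool frame: the origin (TCP) lies on the centre line of the jaws, within the pads' length; the fingertips stand 17 mm ahead of it and the grasp point (between the pads) lies 2 mm behind it (manip.tip_reach is the distance from the TCP to the fingertips, in m); x points along the fingers, y is the direction in which the jaws open and shut, and the axes are right-handed (so a half turn about x gives the same grasp; the last joint's range is limited). The gripper opens to 87 mm and grips with 3 to 60 N. Pads are 19 mm wide; open, the fingers measure 117 mm over their backs; the gripper's body (75 mm by 190 mm) begins 51 mm behind the grasp point.
Start: joints at [-70.084, 19.091, 2.286, 83.961, -0.768, 76.965, -3.352], TCP at [0.281, 0.586, 0.24] pointing down, gripper open.
Joint ranges: [-147.57, 147.57], [-21.85, 119.76], [-74.77, 79.35], [14.55, 137.4], [-85.83, 265.84], [4.83, 119.75], [-152.11, 152.11]. Speed limits (degrees/s): [127.2, 127.2, 159.86, 159.86, 180, 180, 180].

### API

Orientations are given as a 3x3 rotation matrix whose columns are the frame's x, y, z axes.
In Python, from station import manip gives the robot as it stands. The module is installed in compiled form; this text tells all that it offers. Calls block until the motion is done:
- manip.move_pose(position, orientation): joint-space move of the TCP to a pose.
- manip.move_straight(position, v=0.15, attitude=None, threshold=None): straight line of the TCP; attitude=None keeps the orientation; v is the mean speed in m/s. With threshold (N) it stops when the force on the tool has changed by that much, and returns True; else False.
- manip.move_j(angles): joint-space move.
- manip.command_gripper(opening, strength=None): finger opening in m; strength is the grip in N (None keeps the last); returns when the fingers have stopped.
- manip.wait(seconds).
- manip.ik(position, orientation): joint angles nearest the present ones, or None.
- manip.state(): the state.
- manip.capture(name): name is "side" or "top"; returns a dict with "image" (384x512x3 uint8, red, green, blue), "intrinsics" (3x3 intrinsics, pixels), "k1" (the pictures are not rectified: a ray, as slopes to the right and down, at radius r is drawn at 1 + k1 r^2 times it, then the intrinsics apply), "rvec" (rotation vector, rad) and "tvec" (3), from world to camera coordinates, as OpenCV has them. Camera axes: x right, y down, z forward; pixel columns grow to the right and rows downward; lengths in m; the calibration is good to about 2 mm. A picture is of the moment at which its call begins. There is no depth.
A pose or a line that the arm cannot do raises manip.Unreachable and nothing moves.
- manip.finish_job(): hands the job in, once; it reports no verdict.
Trained networks look in the newest picture that a camera, given by its name, has taken for a name from the list of things; names that differ only in an ending like _2 or _b are one class to them, and where a whole thing is asked for, a point or a joint stands for the part that bears it (a point fixed in the world has none). Each returns a list of dicts, best first, with "conf" (0 to 1); they miss things now and then, are a little off and sometimes report something else, mostly with a low value. They report only what shows in the picture. A call takes as long as a camera call. They do not tell look-alikes from the thing itself.
- manip.search_frame(camera, thing): "box" ([left, top, width, height] as shares, 0 to 1, of the picture: columns of its width, rows of its height, round what is visible of it).
- manip.trace(camera, thing): "region" (384x512 bool, what is visible of it) and "box" ([left, top, width, height] as shares, 0 to 1, of the picture: columns of its width, rows of its height, round what is visible of it).
The state is a dict: "time_s": time; "qpos": joint angles; "joint_vel": joint speeds; "joint_efforts": joint torques, N m; "tcp_pos": TCP position; "ee_rot": TCP orientation; "ft_force": force on the tool from outside, world axes, zero at the start; "wrist_torque": the same for the moment, N m; "grip_width": finger opening in m.
Only numpy, scipy, OpenCV 4.12 (cv2) and the standard library are available. Lean on these libraries where they do the work, as an engineer would, in place of code of your own. Each camera call takes 0.05 s, during which the arm holds its last target.

## Working session

There is one attempt and no reset: what is moved stays moved. The work goes in short steps, each a Python script; the robot and the scene stay as the last script left them, time stands still between calls to the robot, and variables do not carry over. Pictures are saved under pics/ and viewed, and the job is handed in when it is done.

```bash
mkdir -p pics; python3 - <<'E'
from station import manip
import cv2,numpy as np
for c in ["side","top"]:
    d=manip.capture(c); cv2.imwrite(f"pics/{c}0.png",d["image"][:,:,::-1])
    print(c,d["intrinsics"],d["k1"],d["rvec"],d["tvec"])
    for t in ["cap_mid","small_cap_mid","nipple_base","nipple_top","seal","tray"]:
        try: print(t,[(np.round(np.array(r["box"])*[512,384,512,384],1).tolist(),round(r["conf"],2)) for r in manip.search_frame(c,t)])
        except Exception as e: print(t,e)
print(manip.state(),manip.tip_reach)
E
```

```text
side [[386.02717652   0.         254.39055329]
 [  0.         386.02717652 191.67710327]
 [  0.           0.           1.        ]] -0.049106668918844236 [ 2.03160529 -0.62160396  0.35160954] [-0.47763141  0.2550496   0.7875008 ]
cap_mid [([317.5, 256.5, 16.1, 25.8], 0.9), ([357.7, 293.4, 20.6, 31.9], 0.67)]
small_cap_mid [([195.2, 176.9, 75.5, 35.2], 0.64), ([248.1, 257.4, 8.8, 20.3], 0.56), ([195.7, 135.2, 21.1, 29.1], 0.3)]
nipple_base [([195.6, 174.0, 73.3, 37.0], 0.83), ([248.5, 258.9, 7.3, 17.9], 0.44), ([194.3, 137.9, 23.2, 24.5], 0.2)]
nipple_top [([195.8, 173.7, 71.8, 35.9], 0.84), ([280.3, 178.7, 25.8, 14.5], 0.69), ([210.4, 217.2, 159.5, 124.0], 0.54)]
seal [([246.9, 257.4, 6.9, 17.5], 0.43)]
tray [([211.7, 218.0, 159.7, 121.3], 0.73)]
top [[362.77266726   0.         256.40495177]
 [  0.         362.77266726 186.30942369]
 [  0.           0.           1.        ]] -0.0983532299212972 [ 2.19551253 -2.13598658  0.10629908] [0.02997855 0.60281065 1.17557755]
cap_mid [([378.0, 164.4, 18.5, 18.4], 0.7), ([195.5, 156.4, 48.1, 67.8], 0.55), ([313.1, 225.5, 6.8, 9.0], 0.19)]
small
[... 382 characters left out ...]
 -3.35078132]), 'joint_vel': array([ 0.01362431,  0.03257212,  0.00158663,  0.02436091,  0.06467894,
        0.06403006, -0.03773953]), 'joint_efforts': array([-7.90481204e-05, -6.55952454e+01,  1.33308124e+00, -4.03997540e+01,
       -5.96940913e-02,  3.50624230e-02, -3.88577149e-06]), 'tcp_pos': array([0.28086523, 0.58619221, 0.23958446]), 'ee_rot': array([[ 3.90278919e-05,  4.32076116e-01,  9.01837141e-01],
       [ 5.05937059e-05,  9.01837139e-01, -4.32076118e-01],
       [-9.99999998e-01,  6.24903031e-05,  1.33364704e-05]]), 'ft_force': array([ 0.03971334, -0.63723216, -0.08018455]), 'wrist_torque': array([-0.00816634,  0.05283363,  0.03308089]), 'grip_width': 0.08684757054925704} 0.017
```

```bash
python3 - <<'E'
import cv2
for c,(x,y,w,h) in {"side":(170,120,220,165),"top":(180,130,224,168)}.items():
    i=cv2.imread(f"pics/{c}0.png"); cv2.imwrite(f"pics/{c}0z.png",cv2.resize(i[y:y+h if c!="side" else 384-40,x:x+w],None,fx=3.5 if c=="top" else 2.6,fy=3.5 if c=="top" else 2.6,interpolation=cv2.INTER_CUBIC))
E
```

```text
(no output)
```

View pics/side0.png

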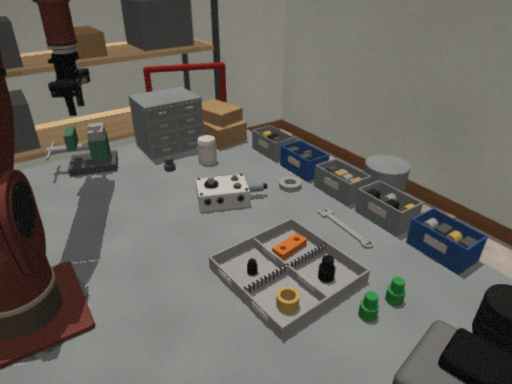

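View pics/top0.png

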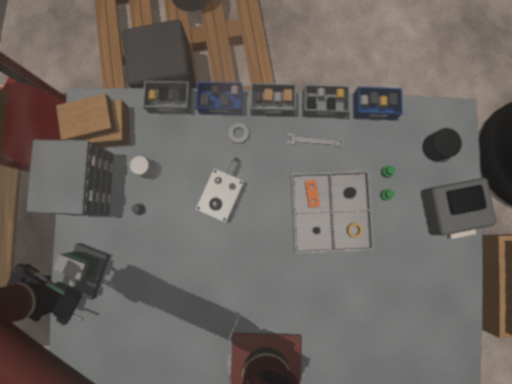

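View pics/side0z.png

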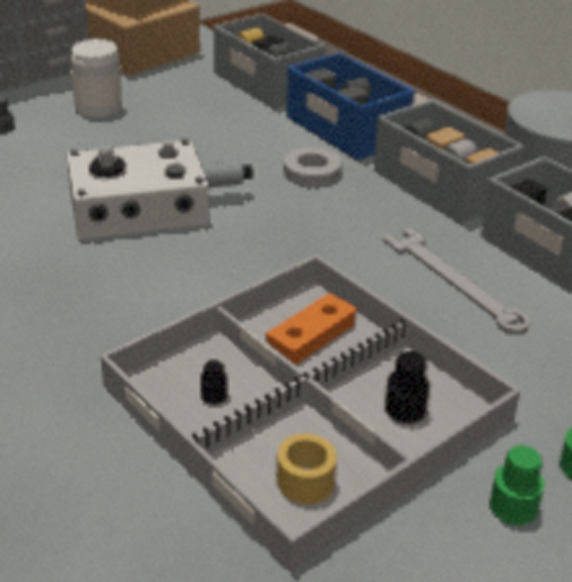

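View pics/top0z.png

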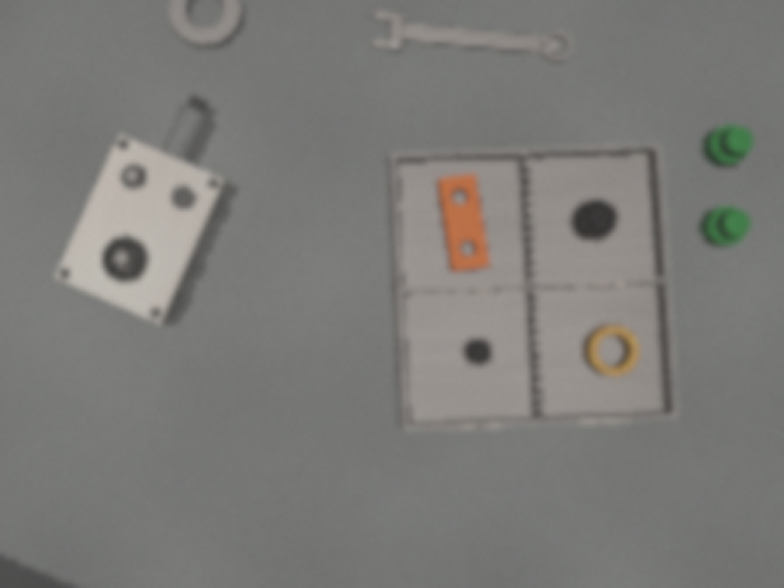

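```bash
cat > geo.py <<'E'
import numpy as np,cv2
from station import manip
def cam(d):
    R=cv2.Rodrigues(np.array(d["rvec"],float))[0]; return R,np.array(d["tvec"],float).ravel(),np.array(d["intrinsics"]),float(d["k1"])
def proj(c,P):
    R,t,K,k=c
    return cv2.projectPoints(np.atleast_2d(P).astype(float),cv2.Rodrigues(R)[0],t,K,np.array([k,0,0,0.]))[0][:,0]
def ray(c,uv):
    R,t,K,k=c
    p=cv2.undistortPoints(np.array([[uv]],float),K,np.array([k,0,0,0.]))[0,0]
    return -R.T@t, R.T@np.array([p[0],p[1],1.])
def tri(rays):
    A=np.zeros((3,3));b=np.zeros(3)
    for o,d in rays:
        d=d/np.linalg.norm(d);M=np.eye(3)-np.outer(d,d);A+=M;b+=M@o
    return np.linalg.solve(A,b)
def atz(c,uv,z):
    o,d=ray(c,uv);return o+d*(z-o[2])/d[2]
E
python3 - <<'E'
from geo import *
C={}
for c in ["side","top"]:
    d=manip.capture(c);C[c]=cam(d);np.save(f"{c}.npy",d["image"])
    R,t,K,k=C[c];print(c,-R.T@t, d["rvec"])
    for t in ["cap_mid","nipple_base","seal"]:
        for r in manip.trace(c,t)[:3]:
            m=r["region"];ys,xs=np.nonzero(m);print(t,round(r["conf"],2),len(xs),xs.min(),xs.max(),ys.min(),ys.max(),xs.mean().round(1),ys.mean().round(1))
p=tri([ray(C["side"],(327,269)),ray(C["top"],(349.7,192.9))]);print("cap",p)
p=tri([ray(C["side"],(170+107/2.6,120+165/2.6)),ray(C["top"],(215.4,204))]);print("nip",p, np.linalg.norm(p[:2]))
for c in C: print(c,proj(C[c],p))
side=cv2.imread("pics/side0.png");top=cv2.imread("pics/top0.png")
n=lambda i,x,y,w,h,f:cv2.resize(i[y:y+h,x:x+w],None,fx=f,fy=f,interpolation=cv2.INTER_NEAREST)
a=n(side,190,165,80,50,10);cv2.imwrite("pics/a.png",a)
cv2.imwrite("pics/b.png",n(top,190,155,60,60,10))
cv2.imwrite("pics/c.png",np.hstack([n(side,305,245,45,45,8),n(top,330,170,40,45,8)]))
E
```

```text
side [ 0.09124044 -0.72216465  0.61926809] [ 2.03160529 -0.62160396  0.35160954]
cap_mid 0.95 477 385 404 276 305 395.2 291.1
cap_mid 0.87 354 319 335 256 282 327.2 269.4
cap_mid 0.67 545 358 379 290 321 369.0 306.3
nipple_base 0.89 1863 196 266 173 211 225.1 191.6
seal 0.59 53 205 216 182 187 210.4 184.5
top [0.47750316 0.0386072  1.23156899] [ 2.19551253 -2.13598658  0.10629908]
cap_mid 0.61 105 343 354 188 198 348.7 192.8
nipple_base 0.98 1731 196 244 158 222 221.2 193.1
nipple_base 0.46 458 131 156 156 178 143.3 166.7
seal 0.55 100 209 221 198 210 215.0 204.1
cap [ 0.59007284 -0.26744672  0.02885916]
nip [0.5389518  0.17689167 0.05897277] 0.5672386651715421
side [[210.66625448 183.48905254]]
top [[215.6150856  203.60982982]]
```

View pics/a.png

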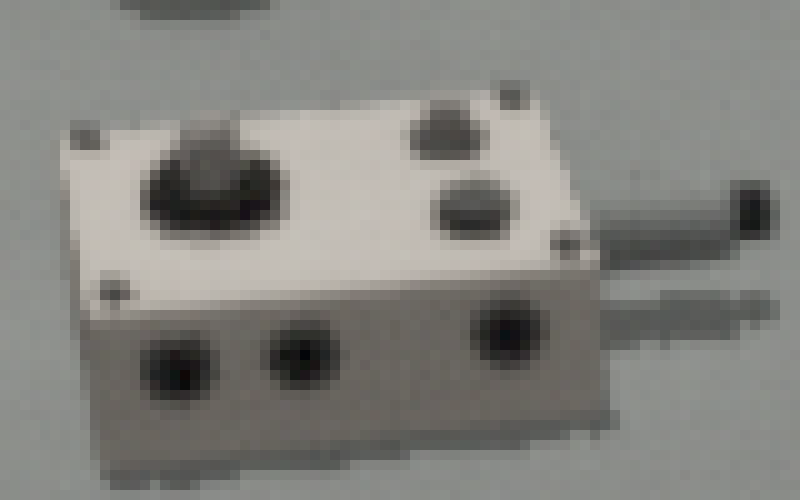

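View pics/b.png

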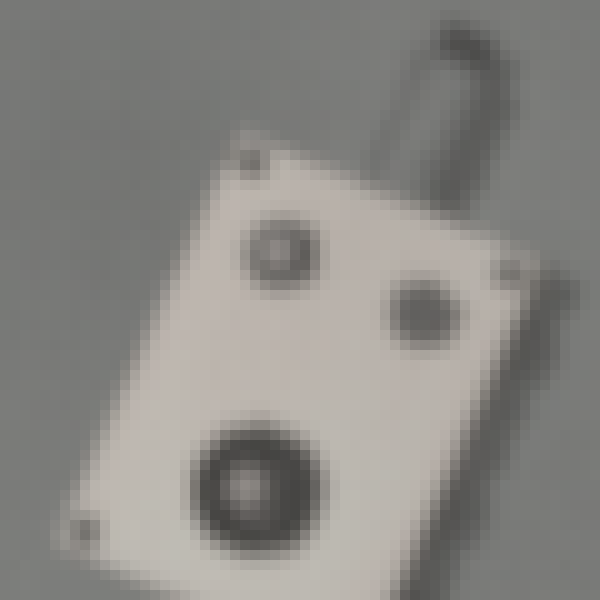

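View pics/c.png

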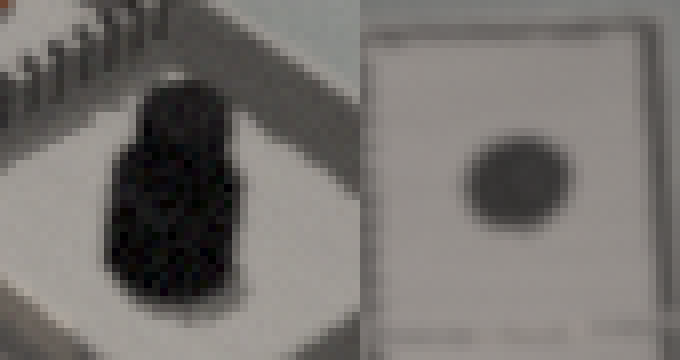

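```bash
cat > fit.py <<'E'
from geo import *
from scipy.optimize import least_squares, minimize
S=8
def circ(x,y,z,r,n=48):
    a=np.linspace(0,2*np.pi,n,endpoint=False);return np.c_[x+r*np.cos(a),y+r*np.sin(a),np.full(n,z)]
def cyl(c,x,y,z0,z1,r0,r1=None):
    return cv2.convexHull(proj(c,np.vstack([circ(x,y,z0,r0),circ(x,y,z1,r0 if r1 is None else r1)])).astype(np.float32))[:,0]
def cover(polys,box):
    x0,y0,w,h=box;m=np.zeros((h*S,w*S),np.uint8)
    for p in polys:
        q=np.round(((p-[x0,y0]+.5)*S-.5)*16).astype(np.int32)
        cv2.fillPoly(m,[q],255,shift=4)
    m=cv2.GaussianBlur(m.astype(float)/255,(0,0),0.5*S)
    return m.reshape(h,S,w,S).mean((1,3))
def resid(img,polys,box,mask=None):
    x0,y0,w,h=box;I=img[y0:y0+h,x0:x0+w].astype(float).mean(2)
    cv=cover(polys,box)
    W=np.ones_like(I) if mask is None else mask
    A=np.c_[np.ones(I.size),cv.ravel()]*W.ravel()[:,None]
    s=np.linalg.lstsq(A,(I*W).ravel(),rcond=None)[0]
    return ((I*W).ravel()-A@s)/abs(s[1])
E
cat > f1.py <<'E'
from fit import *
C={c:cam(manip.capture(c)) for c in ["side","top"]};I={c:np.load(c+".npy") for c in C}
def cap(c,p): x,y,z=p;return [cyl(C[c],x,y,z-.0285,z+.0025,.019),cyl(C[c],x,y,z+.0025,z+.0285,.013)]
def nip(c,p):
    x,y,z=p;return [cyl(C[c],x,y,z,z+.010,.021)]+([cyl(C[c],x,y,z+.018,z+.025,.0135,.009),cyl(C[c],x,y,z,z+.029,.008)] if c=="side" else [cyl(C[c],x,y,z+.018,z+.025,.0135,.009)])
boxes={"cap":{"side":(312,253,28,32),"top":(338,183,22,20)},"nip":{"side":(202,176,20,14),"top":(205,194,20,20)}}
def stm(c,p):
    if c=="side": return None
    x,y,z=p; return 1-np.clip(2*cover([cyl(C[c],x,y,z+.018,z+.029,.010,.008)],boxes["nip"][c]),0,1)
for name,f,p0 in [("cap",cap,[.590,-.267,.0325]),("nip",nip,[.539,.177,.055])]:
    def E(p,cs=("side","top")):
        return sum((resid(I[c],f(c,p),boxes[name][c],stm(c,p) if name=="nip" else None)**2).sum() for c in cs)
    kw=dict(method="Nelder-Mead",options=dict(initial_simplex=None,xatol=5e-5,fatol=1e-3))
    def run(cs,p0,fixz=None):
        n=2 if fixz else 3
        g=(lambda p:E([p[0],p[1],fixz],cs)) if fixz else (lambda p:E(p,cs))
        p0=np.array(p0[:n]);sx=np.vstack([p0]+[p0+.006*np.eye(n)[i] for i in range(n)])
        kw["options"]["initial_simplex"]=sx
        return minimize(g,p0,**kw)
    r=run(("side","top"),p0);print(name,"joint",r.x.round(4),round(r.fun,2))
    z=.0325 if name=="cap" else r.x[2]
    for cs in [("side",),("top",)]:
        q=run(cs,p0,z);print(name,cs,"z",z.__round__(4),q.x.round(4),round(q.fun,2))
    q=run(("side",),p0);print(name,"side3",q.x.round(4),round(q.fun,2))
    q=run(("top",),p0);print(name,"top3",q.x.round(4),round(q.fun,2))
# block base: corners of top
E
python3 f1.py
```

```text
cap joint [ 0.5914 -0.2677  0.0327] 63.41
cap ('side',) z 0.0325 [ 0.5918 -0.2673] 59.98
cap ('top',) z 0.0325 [ 0.5906 -0.2665] 2.38
cap side3 [ 0.5921 -0.2671  0.032 ] 59.79
cap top3 [ 0.5911 -0.267   0.0305] 2.3
nip joint [0.5397 0.1782 0.0515] 14.05
nip ('side',) z 0.0515 [0.5402 0.1779] 12.59
nip ('top',) z 0.0515 [0.5391 0.1782] 1.09
nip side3 [0.541  0.18   0.0503] 12.26
nip top3 [0.5388 0.1774 0.0576] 1.15
```

```bash
python3 - <<'E'
from geo import *
C={c:cam(manip.capture(c)) for c in ["side","top"]}
n=lambda p:np.array(p)
# side corners (back-left,back-right,front-right,front-left); from side: nipple end left
s=[(62,130),(540,90),(600,265),(85,320)]
t=[(55,277),(122,135),(230,183),(163,325)]
P=[]
for a,b in zip(s,t):
    A=(190+a[0]/10-.5,165+a[1]/10-.5);B=(180+b[0]/3.5-.5,130+b[1]/3.5-.5)
    p=tri([ray(C["side"],A),ray(C["top"],B)]);P.append(p);print(p.round(4),proj(C["side"],p)[0]-A,proj(C["top"],p)[0]-B)
P=np.array(P);print(P.mean(0),[np.linalg.norm(P[i]-P[i-1]).round(4) for i in range(4)])
# block-rect fit: free x,y,yaw,z
from scipy.optimize import least_squares
def f(q):
    x,y,th,z=q;u=np.array([np.cos(th),np.sin(th),0]);v=np.array([-u[1],u[0],0]);c=np.array([x,y,z])
    Q=[c-.075*u+.055*v,c+.075*u+.055*v,c+.075*u-.055*v,c-.075*u-.055*v]
    return np.r_[(proj(C["side"],Q)-[(190+a/10-.5,165+b/10-.5) for a,b in s]).ravel(),(proj(C["top"],Q)-[(180+a/3.5-.5,130+b/3.5-.5) for a,b in t]).ravel()]
d=P[1]-P[0]
r=least_squares(f,[*P.mean(0)[:2],np.arctan2(d[1],d[0]),.06]);print(r.x,r.fun.round(1))
E
```

```text
[0.5215 0.243  0.0548] [-0.2338287   0.00879268] [ 0.10285215 -0.194452  ]
[0.6576 0.1855 0.0531] [-0.56611426  0.05400385] [ 0.28333715 -0.46105155]
[0.6139 0.083  0.054 ] [-0.25800092  0.02669216] [ 0.12060396 -0.19463676]
[0.4792 0.1416 0.0521] [ 0.12227685 -0.0058657 ] [-0.04898725  0.09462042]
[0.56803972 0.16326278 0.05350494] [np.float64(0.11), np.float64(0.1477), np.float64(0.1114), np.float64(0.147)]
[ 0.56822991  0.16340099 -0.40118052  0.05320267] [-0.5  0.5 -0.1  0.   0.2  0.  -0.4 -0.3  0.1  0.1  0.5 -0.8 -0.  -0.7
 -0.2  0.5]
```

```bash
cat >> geo.py <<'E'
def ori(a):
    a=np.radians(a);y=np.array([np.cos(a),np.sin(a),0]);x=np.array([0,0,-1.]);return np.c_[x,y,np.cross(x,y)]
def st(msg=""):
    s=manip.state();print(msg,round(s["time_s"],2),s["tcp_pos"].round(4),s["ft_force"].round(2),s["wrist_torque"].round(2),round(s["grip_width"],4));return s
E
python3 - <<'E'
from geo import *
cx,cy=.5912,-.2670
st("0")
manip.move_pose([cx,cy,.17],ori(np.degrees(np.arctan2(cy,cx))));s=st("above");print(s["qpos"].round(1))
manip.command_gripper(.055)
print(manip.move_straight([cx,cy,.0555],v=.08,threshold=6));st("down")
for c in ["side","top"]:
    d=manip.capture(c);cv2.imwrite(f"pics/{c}1.png",d["image"][:,:,::-1]);
i=cv2.imread("pics/side1.png")[150:320,240:450];j=cv2.imread("pics/top1.png")[130:240,280:420]
cv2.imwrite("pics/d.png",np.hstack([cv2.resize(i,(420,340)),cv2.resize(j,(378,340))[:, :378]]))
E
```

```text
0 1.3 [0.2808 0.5862 0.2396] [ 0.24  0.08 -0.4 ] [ 0.02 -0.03  0.01] 0.087
above 4.48 [ 0.5917 -0.266   0.1699] [-0.06 -0.65 -0.48] [-0.07  0.08 -0.04] 0.0873
[-20.1  30.7  56.5  91.2 -26.5  72.5  16.6]
False
down 6.9 [ 0.5915 -0.2671  0.056 ] [-0.02 -0.03 -0.21] [-0.01  0.08 -0.03] 0.0549
```

View pics/d.png

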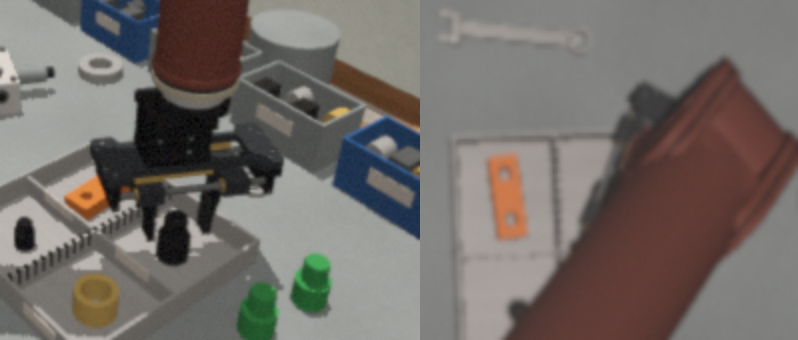

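```bash
python3 - <<'E'
from geo import *
manip.command_gripper(.0,strength=55);s=st("grip")
p=s["tcp_pos"]
manip.move_straight([p[0],p[1],.20],v=.15);st("lift")
nx,ny=.5396,.1780
o=ori(np.degrees(np.arctan2(ny,nx)))
manip.move_pose([nx,ny,.165],o);s=st("over");print(s["qpos"].round(1),s["ee_rot"].round(3).tolist())
manip.move_straight([nx,ny,.053+.029+.010+.0285+.023],v=.06)
manip.wait(.3);st("hover")
for c in ["side","top"]:
    d=manip.capture(c);cv2.imwrite(f"pics/{c}2.png",d["image"][:,:,::-1]);np.save(c+"2.npy",d["image"])
i=cv2.imread("pics/side2.png")[100:230,150:310];j=cv2.imread("pics/top2.png")[130:240,150:290]
cv2.imwrite("pics/e.png",np.hstack([cv2.resize(i,(420,340),interpolation=cv2.INTER_NEAREST),cv2.resize(j,(378,340))]))
cv2.imwrite("pics/f.png",cv2.resize(cv2.imread("pics/side2.png")[120:200,180:260],(720,600)[:1]*2 if 0 else (600,600),interpolation=cv2.INTER_NEAREST))
E
```

```text
grip 7.63 [ 0.5912 -0.267   0.0555] [-0.22  0.46 -0.01] [-0.1   0.08 -0.01] 0.0249
lift 8.75 [ 0.5908 -0.2666  0.199 ] [ 0.25  0.32 -1.32] [-0.1   0.07  0.05] 0.0252
over 10.4 [0.5402 0.1765 0.1652] [-0.39 -0.05 -1.9 ] [-0.1   0.01 -0.01] 0.025
[-68.4  18.1  55.2 103.1 -16.1  67.1   9.9] [[0.001, 0.95, 0.311], [-0.0, 0.311, -0.95], [-1.0, 0.0, 0.0]]
hover 11.21 [0.5397 0.1781 0.1437] [ 0.14  0.6  -0.74] [-0.05 -0.03  0.01] 0.025
```

View pics/e.png

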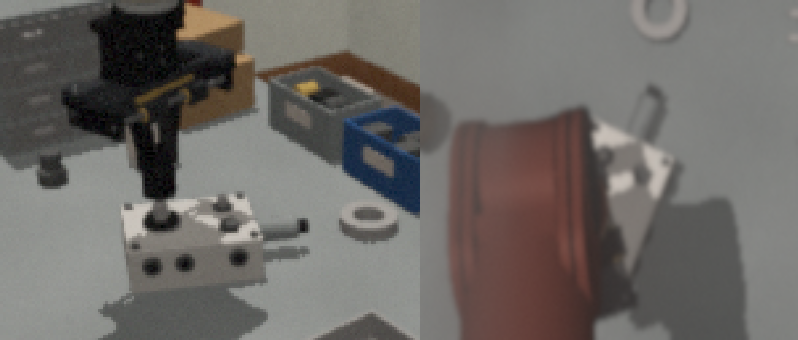

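View pics/f.png

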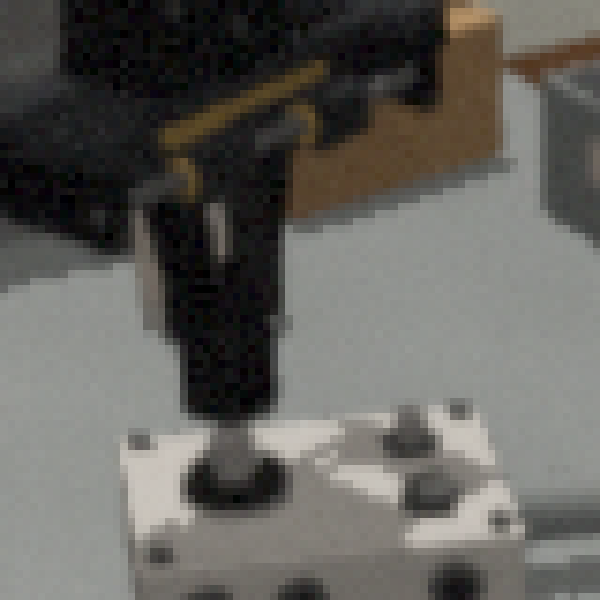

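```bash
python3 - <<'E'
from fit import *
c=cam(manip.capture("side"));I=np.load("side2.npy");I0=np.load("side.npy")
s=manip.state();z=s["tcp_pos"][2]-.023
print("tcp",s["tcp_pos"])
# skirt only, box limited to rows around lower skirt
p=[.5397,.1781,z]
pr=cyl(c,*p[:2],z-.0285,z+.0025,.019);print(pr.min(0),pr.max(0), proj(c,[p[0],p[1],z-.0285]),proj(c,[p[0],p[1],.053]),proj(c,[p[0],p[1],.082]))
for row in range(160,176): 
    g=I[row,196:226].mean(1); 
    # subpixel edges at half level
    h=(g.min()+120)/2
    print(row,g.astype(int).tolist())
print("pred row edges", [(r,) for r in (0,)])
g=I0[180:186,200:224].mean(2).astype(int);print(g)
E
```

```text
tcp [0.53963793 0.17809269 0.14364301]
[202.7528  160.93639] [216.53856 176.43843] [[210.01958496 173.354724  ]] [[210.81449435 185.00586964]] [[210.22784936 176.41281117]]
160 [145, 144, 128, 100, 97, 81, 24, 5, 20, 7, 3, 2, 7, 16, 20, 13, 16, 13, 19, 19, 26, 69, 136, 142, 143, 142, 144, 144, 141, 145]
161 [145, 147, 136, 102, 99, 88, 36, 15, 14, 13, 14, 8, 16, 13, 11, 15, 13, 14, 11, 16, 33, 74, 136, 141, 140, 141, 140, 144, 144, 145]
162 [142, 146, 141, 102, 98, 91, 31, 14, 17, 2, 14, 8, 10, 17, 8, 18, 7, 12, 15, 35, 73, 79, 110, 139, 142, 140, 141, 142, 143, 144]
163 [145, 145, 141, 100, 98, 90, 41, 17, 17, 11, 15, 7, 11, 13, 19, 13, 14, 19, 10, 27, 65, 86, 107, 141, 140, 143, 144, 144, 145, 143]
164 [143, 145, 144, 133, 133, 98, 57, 29, 15, 14, 15, 20, 20, 20, 19, 20, 10, 20, 21, 13, 53, 98, 131, 140, 143, 142, 143, 144, 144, 143]
165 [143, 146, 145, 143, 143, 128, 89, 60, 27, 16, 5, 11, 15, 27, 13, 20, 14, 20, 13, 21, 65, 127, 141, 143, 144, 142, 144, 142, 142, 147]
166 [147, 146, 146, 147, 144, 144, 132, 101, 42, 13, 22, 3, 17, 9, 22, 17, 16, 6, 13, 23, 66, 137, 146, 142, 142,
[... 1214 characters left out ...]
, 26, 34, 52, 81, 97, 136, 147, 149, 149, 152, 149, 148, 140, 153, 152]
pred row edges [(0,)]
[[178 187 189 189 187 179 143  96  92  84  79  79  80  87 103 107 131 165
  186 187 187 187 188 189]
 [188 189 188 187 181 144  85  63  88  77  79  77  79  73  75  49  74 123
  179 187 187 188 187 187]
 [189 191 189 185 159  93  45  40  65  73  82  80  74  71  49  31  37  81
  148 184 188 187 188 188]
 [189 189 189 180 121  52  36  32  51  72  78  76  71  49  25  36  35  56
  120 183 188 187 188 187]
 [188 188 188 181  96  40  32  32  40  47  56  55  49  39  34  35  36  62
  132 184 188 188 187 188]
 [189 188 190 180  94  33  27  33  32  36  36  36  35  35  30  26  28  68
  139 185 191 189 189 188]]
```

```bash
python3 - <<'E'
from geo import *
nx,ny=.5396,.1780
manip.wait(.2);b=st("base")
print(manip.move_straight([nx,ny,.1315],v=.04,threshold=5));st()
for z in np.arange(.1305,.1205,-.001):
    manip.move_straight([nx,ny,z],v=.02);s=st(f"{z:.4f}")
    f=s["ft_force"]
    if abs(f[2])>28 or np.hypot(f[0],f[1])>12: print("stop");break
E
```

```text
base 11.56 [0.5396 0.178  0.1435] [ 0.59 -0.22 -1.29] [-0.04  0.07 -0.  ] 0.0249
False
 12.01 [0.5395 0.1779 0.1312] [ 0.35 -0.42 -0.12] [-0.1   0.07 -0.01] 0.0251
0.1305 12.26 [0.5397 0.178  0.1306] [ 0.41 -0.49 -1.27] [-0.06  0.08 -0.02] 0.0251
0.1295 12.51 [0.5396 0.178  0.1295] [ 0.09 -0.09 -0.36] [-0.09  0.02  0.02] 0.0247
0.1285 12.76 [0.5396 0.178  0.1284] [-0.03 -0.04 -0.51] [-0.06  0.03  0.  ] 0.0247
0.1275 13.01 [0.5396 0.178  0.1274] [ 0.2   0.11 -1.49] [-0.04  0.04 -0.02] 0.025
0.1265 13.26 [0.5395 0.178  0.1264] [-0.19 -0.39 -0.95] [-0.02  0.02 -0.02] 0.0245
0.1255 13.51 [0.5396 0.1781 0.1255] [ 0.15  1.92 -1.2 ] [-0.01 -0.01  0.03] 0.0247
0.1245 13.76 [0.5397 0.1781 0.1246] [0.22 0.19 0.05] [ 0.05 -0.01 -0.05] 0.0251
0.1235 14.01 [0.5398 0.1781 0.1236] [1.34 0.54 0.95] [ 0.07 -0.12  0.04] 0.0251
0.1225 14.26 [0.5399 0.1781 0.1227] [0.3  0.6  4.08] [ 0.09 -0.14  0.02] 0.025
0.1215 14.51 [0.5402 0.1781 0.1223] [-0.36  0.13  7.98] [-0.03  0.22 -0.08] 0.025
0.1205 14.76 [0.5396 0.1781 0.1205] [ 0.28  0.21 -0.04] [ 0.09 -0.2  -0.07] 0.0249
```

```bash
python3 - <<'E'
from geo import *
nx,ny=.5396,.1780
for z in np.arange(.1195,.1115,-.001):
    manip.move_straight([nx,ny,z],v=.02);manip.wait(.1)
    F=[manip.state()["ft_force"][2]]
    for _ in range(4): manip.wait(.03);F.append(manip.state()["ft_force"][2])
    s=st(f"{z:.4f} meanFz {np.mean(F):.2f}")
    if np.mean(F)>7: print("stop");break
E
```

```text
0.1195 meanFz -3.78 15.24 [0.5393 0.1779 0.1192] [ 0.55  0.49 -3.85] [ 0.04 -0.09 -0.03] 0.0252
0.1185 meanFz -4.44 15.72 [0.5394 0.1779 0.1183] [ 0.49  1.2  -5.08] [ 0.04 -0.05  0.01] 0.0247
0.1175 meanFz -11.61 16.21 [0.5389 0.1779 0.1168] [  0.67   1.06 -12.48] [ 0.13 -0.21 -0.  ] 0.0246
0.1165 meanFz -8.72 16.69 [0.5396 0.178  0.1165] [ 1.04  0.42 -9.57] [ 0.01 -0.04 -0.05] 0.025
0.1155 meanFz -1.98 17.18 [0.5399 0.178  0.1158] [-1.03 -0.9  -0.92] [-0.04 -0.02  0.09] 0.0248
0.1145 meanFz -1.03 17.66 [0.5397 0.178  0.1146] [ 1.16  0.06 -1.11] [-0.05  0.04 -0.06] 0.0249
0.1135 meanFz 0.15 18.14 [0.5397 0.178  0.1136] [ 0.07 -0.73  0.02] [-0.01 -0.11 -0.01] 0.0247
0.1125 meanFz 2.31 18.62 [0.5397 0.178  0.1126] [0.63 0.61 2.36] [-0.04 -0.07  0.01] 0.0248
```

```bash
python3 - <<'E'
from geo import *
nx,ny=.5396,.1780
for z in [.1115,.1107,.1102,.1098,.1094,.1090]:
    manip.move_straight([nx,ny,z],v=.02);manip.wait(.15)
    F=[]
    for _ in range(6): manip.wait(.03);F.append(manip.state()["ft_force"][2])
    s=st(f"{z:.4f} meanFz {np.mean(F):.2f}")
    if np.mean(F)>8.6: print("stop");break
manip.wait(.5);st("later")
d=manip.capture("side");i=d["image"][:,:,::-1];cv2.imwrite("pics/g.png",cv2.resize(i[120:200,180:260],(600,600),interpolation=cv2.INTER_NEAREST))
E
```

```text
0.1115 meanFz 5.04 19.23 [0.5397 0.178  0.1116] [ 0.78 -0.54  4.83] [-0.08 -0.02  0.02] 0.0247
0.1107 meanFz 6.39 19.82 [0.5397 0.178  0.1109] [-0.12 -1.26  6.25] [-0.12  0.13 -0.  ] 0.0252
0.1102 meanFz 7.95 20.43 [0.5397 0.178  0.1105] [-0.96  0.22  7.08] [-0.19  0.19 -0.01] 0.025
0.1098 meanFz 8.60 21.02 [0.5397 0.178  0.1101] [-1.62 -0.02  8.65] [-0.13  0.25 -0.06] 0.0248
0.1094 meanFz 9.31 21.62 [0.5398 0.178  0.1098] [-1.05 -0.42  9.76] [-0.17  0.37 -0.06] 0.0246
stop
later 22.12 [0.5397 0.178  0.1098] [-1.61  0.16  8.64] [-0.15  0.33  0.02] 0.0248
```

View pics/g.png

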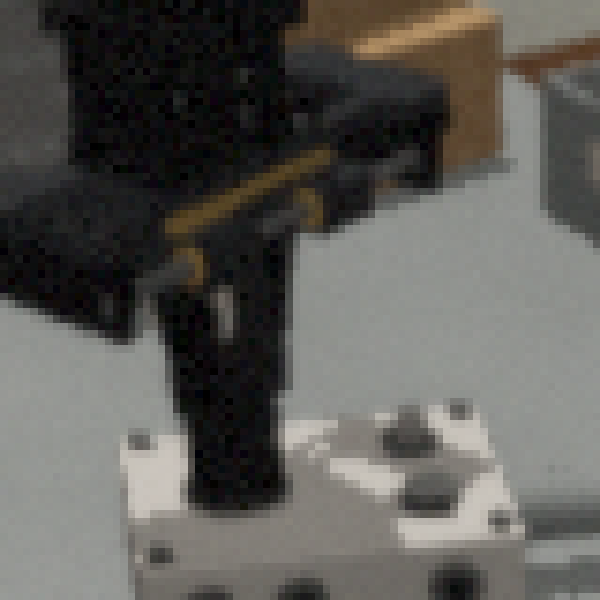

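```bash
python3 - <<'E'
from geo import *
st("pre");manip.finish_job();st("done")
E
```

```text
pre 22.18 [0.5397 0.178  0.1098] [-1.56 -0.43  8.68] [-0.23  0.42  0.  ] 0.025
the job is handed in; nothing more can be done
the job is handed in; nothing more can be done
```

I took the large black cap out of the tray, set it over the big nipple and pressed it down until it clicked. I then kept pressing and handed the job in at 22.2 s, with the cap still gripped and pressed down on the seal.

- **Click:** resistance built to at least 8 N, the highest I sampled. It dropped to zero at a TCP height of about 0.121 m, and the catches then pulled the cap down with up to about 12 N.
- **Final push:** the ring began to resist at a TCP height of about 0.114 m. The last force readings were 8.6 to 9.8 N, averaging about 9. Adding about 0.9 N for the cap's weight, the push on the ring is close to 10 N, so it is squashed by about 4 mm. That figure comes from force and travel; I could not read the seal's value directly.
- **Alignment:** before lowering, the cap lined up with the nipple to about 0.3 mm across the side picture. The arm hid the cap from the top camera, so its position in depth rested on the first measurements from both cameras.
- **Final state:** the last side picture shows the cap upright and seated on the ring. The grip opening stayed at 25 mm throughout.
- **Height estimates:** two estimates of the block's top disagreed slightly, 51.5 mm and 53 mm, and the height of the click fits 53 mm.
- **Other parts:** I touched no other loose parts. I did not take a last picture of the whole scene to confirm they are where they lay.

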